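# Put the two pickling crocks together

### The arm

A 6-joint arm with a two-finger parallel gripper is mounted at the origin on the work surface. World frame = base frame: x ahead of the robot, y to its left, z up, the work surface at z = 0. Lengths are in mm, angles in degrees, forces in N, time in s.
With the tool pointing down it reaches from about 300 to 850 mm from the base axis. Payload 4.2 kg.
Tool frame: the origin (TCP) lies between the finger pads; the fingertips stand 22 mm ahead of it and the grasp point (between the pads) lies 3 mm ahead of it; z points along the fingers, y is the direction in which the jaws open and shut (so a half turn about z gives the same grasp; the last joint's range is limited). The gripper opens to 91 mm and grips with 3 to 60 N. Pads are 32 mm wide; open, the fingers measure 118 mm over their backs; the gripper's body (76 mm by 178 mm) begins 60 mm behind the grasp point.
Start: joints at [-67.494, 18.312, 89.639, -0, 72.044, -1.146], TCP at [230.68, -526.714, 235.976] pointing down, gripper open.
Joint ranges: [-177.97, 177.97], [-48.28, 115.42], [12.27, 149.76], [-77.06, 257.06], [2.81, 150.46], [-146.56, 146.56]. Speed limits (degrees/s): [147.25, 147.25, 180, 180, 180, 180].

### API

Orientations are given as [roll, pitch, yaw] about the fixed x, y, z axes, in that order (R = Rz(yaw) Ry(pitch) Rx(roll)).
In Python, from workcell import * gives the robot as it stands.
- The arm moves only by the shell command python3 -m jog 'ROWS' [OPENING] [FORCE]. ROWS is text: rows parted by semicolons, each of 6 numbers parted by spaces: the shift along the tool's x, y, z in units of 0.5 m (1.0 is 0.5 m), then the turn, a rotation vector about the tool's x, y, z in units of pi/2 rad (1.0 is pi/2 rad). A call has 1 to 20 rows; each row is the pose to reach, as a shift and turn from the pose measured when the call began, along the tool's axes at that moment; what a row does not reach only later rows make up. A row lasts 1/12 s, in which the tool goes at most 41.7 mm and 7.16 degrees, less where a joint would pass 70% of its speed; a pose out of reach is approached as far as the arm can. A call with a number of a shift or a turn outside -1 to 1 is refused whole. A call with a gripper value outside its range is refused whole. OPENING is the opening, from -1 (shut) to 1 (fully open), set as the call begins (- or left out, the last holds). The fingers move at their own pace and stop on an object; FORCE is the grip in N (left out, the last holds). Time passes only in rows, so rows that repeat a pose let the fingers close. It gives the time, the measured TCP pose, the force and the opening at its end, in the units of the state.
- state(): the state, without advancing time (a new reading comes with each control period).
- grab_frame(name): name is "side" or "top" or "wrist"; returns the picture (420x560x3 uint8, red, green, blue); there is no depth.
- calibration(name): a dict with "mtx" (3x3 intrinsics, pixels), "distortion" ([k1, k2, p1, p2, k3] as OpenCV has them; the pictures are not rectified), "rvec" (rotation vector, rad) and "tvec" (3), from world to camera coordinates, as OpenCV has them. Camera axes: x right, y down, z forward; pixel columns grow to the right and rows downward; lengths in mm; the calibration is good to about 2 mm. A picture is of the moment at which its call begins: read the wrist's pose just before it. calibration takes no time and is no camera call; for the wrist camera it gives the pose at the moment of the call.
- job_done(): hands the job in, once; it reports no verdict.
Trained networks look in the newest picture that a camera, given by its name, has taken for a name from the list of things; names that differ only in an ending like _2 or _b are one class to them, and where a whole thing is asked for, a point or a joint stands for the part that bears it (a point fixed in the world has none). Each returns a list of dicts, best first, with "confidence" (0 to 1); they miss things now and then, are a little off and sometimes report something else, mostly with a low value. They report only what shows in the picture. A call takes as long as a camera call. They do not tell look-alikes from the thing itself.
- spot_in(query, camera): "rect" ([left, top, right, bottom] in pixels, round what is visible of it).
- tip_of(query, camera): "location" ([column, row] in pixels: a listed point, or the origin of a listed thing).
The state is a dict: "time_s": time; "qpos": joint angles; "qvel": joint speeds; "effort": joint torques, N m; "ee_pos": TCP position; "ee_rot": TCP orientation; "force": force on the tool from outside, world axes, zero at the start; "torque": the same for the moment, N m; "gripper_width": finger opening in mm.
Only numpy, scipy, OpenCV 4.12 (cv2) and the standard library are available. Lean on these libraries where they do the work, as an engineer would, in place of code of your own. Each camera call takes 0.05 s, during which the arm holds its last target. There are 200 camera calls.

### The job

Put the washed pickling crocks back together. First the large crock: the press plate flat on its floor, then the large weight over the plate's knob, then the large lid fully seated; after that the small crock: the small weight on its floor, then the small lid fully seated. Set every part down gently without dropping it, and leave the pickle jar, mug and spoon where they are.

Things in the scene. Friction and masses are not known exactly. Their poses are not given: they have to be found in the camera images.
- large_crock: open round stoneware crock, terracotta brown, heavy and does not move. Outer diameter 130, inner diameter 116, height 88, wall 7, floor 8 thick (two 10 mm ear stubs on the outside, 55 above the table). Origin: centre of its underside; z up. The wider of the two crocks. Sizes in mm.
- small_crock: open round stoneware crock, terracotta brown, heavy and does not move. Outer diameter 104, inner diameter 90, height 88, wall 7, floor 8 thick (two 10 mm ear stubs on the outside, 55 above the table). Origin: centre of its underside; z up. The narrower of the two crocks. Sizes in mm.
- press_plate: flat disc of pale plywood, diameter 100, 8 thick, 28 tall with its knob; the thinnest part and the only one with no step or thick body. Goes on the floor of the large crock. Round upright grip knob, diameter 20, at the centre of its top, from 8 to 28 above the underside: pinch it from above. Origin: centre of its underside; z up. Sizes in mm.
- large_weight: thick white ceramic disc, diameter 100, 38 high, 60 tall with its knob. Its underside is hollow (round recess, diameter 50, 26 deep) so that it fits over the knob of the press plate and rests flat on the plate. Round upright grip knob, diameter 20, at the centre of its top, from 38 to 60 above the underside: pinch it from above. Origin: centre of its underside; z up. About 0.5 kg. Sizes in mm.
- small_weight: thick white ceramic disc, diameter 70, 40 high, 62 tall with its knob; solid, flat underside. Round upright grip knob, diameter 20, at the centre of its top, from 40 to 62 above the underside: pinch it from above. Origin: centre of its underside; z up. About 0.35 kg. Sizes in mm.
- large_lid: terracotta-brown stoneware lid, disc of diameter 130, 10 thick, over a round plug of diameter 104, 6 high, that drops into the mouth of the large crock so that the disc rests on the rim. Round upright grip knob, diameter 20, at the centre of its top, from 16 to 40 above the underside: pinch it from above. Origin: centre of the plug's underside (6 below the rim when seated); z up. Sizes in mm.
- small_lid: terracotta-brown stoneware lid, disc of diameter 104, 10 thick, over a round plug of diameter 78, 6 high, that drops into the mouth of the small crock so that the disc rests on the rim. Round upright grip knob, diameter 20, at the centre of its top, from 16 to 40 above the underside: pinch it from above. Origin: centre of the plug's underside (6 below the rim when seated); z up. Sizes in mm.
- pickle_jar: bystander: amber glass jar of pickles with a grey cap, diameter 80, 130 tall, off to the robot's left. Origin: centre of its underside. Sizes in mm.
- mug: bystander: blue ceramic mug, diameter 80, 85 tall, handle at its +y side, off to the robot's right. Origin: centre of its underside. Sizes in mm.
- spoon: bystander: pale wooden spoon, 240 long, lying across the far side of the table, about 0.78 m ahead of the robot. Origin: middle of its underside; lies along its x. Sizes in mm.
There are look-alikes about, which are no part of the job. What is shaped like the small_lid but blue, purple or turquoise is not meant.

How it is judged:
By the outcome, as a careful person would: the job done as asked, in the order asked, and still so for the second after the job is handed in, with the robot touching nothing.
It also fails if it takes over 144 s, if anything falls off the work surface, if the arm or the gripper's body presses on something with over 40 N, if the wrist force passes 120 N, or if a joint passes its speed limit or range.

## Working session

There is one attempt and no reset: what is moved stays moved. The work goes in short steps, Python scripts to look and compute and a shell command to move; the robot and the scene stay as the last step left them, time stands still between calls to the robot, and variables do not carry over. Pictures are saved under pics/ and viewed, about 12 in all and at most 16, crops included, and the job is handed in when it is done.

```bash
ls; mkdir -p pics
python3 - <<'E'
from workcell import *
import cv2,numpy as np
s=state();print({k:np.round(v,2).tolist() for k,v in s.items()})
for n in("top","side"):
    f=grab_frame(n);cv2.imwrite(f"pics/{n}0.png",f[:,:,::-1])
    c=calibration(n);R=cv2.Rodrigues(np.array(c["rvec"],float))[0];print(n,-R.T@np.array(c["tvec"]).ravel(),np.array(c["mtx"])[0,0])
    for q in["large_crock","small_crock","press_plate","large_weight","small_weight","large_lid","small_lid"]:
        print(q,[(np.round(d["location"]).tolist(),round(d["confidence"],2)) for d in tip_of(q,n)][:4])
E
```

```text
pics
{'time_s': 0.0, 'qpos': [-67.49, 18.35, 89.71, 0.0, 72.04, -1.15], 'qvel': [0.08, 0.02, 0.03, -0.02, 0.0, -0.05], 'effort': [0.0, -41.25, -23.2, 0.07, 0.05, -0.0], 'ee_pos': [230.51, -526.27, 235.13], 'ee_rot': [-179.9, -0.0, 23.65], 'force': [0.27, -0.78, 0.19], 'torque': [-0.0, -0.0, 0.05], 'gripper_width': 91.07}
top [ 336.60866057  -41.78717942 1583.34649472] 427.212449346327
large_crock [([323.0, 199.0], 0.74)]
small_crock [([253.0, 199.0], 0.58)]
press_plate [([348.0, 268.0], 0.65), ([191.0, 220.0], 0.5)]
large_weight []
small_weight [([189.0, 222.0], 0.71)]
large_lid [([286.0, 246.0], 0.89)]
small_lid [([424.0, 194.0], 0.97), ([387.0, 164.0], 0.71), ([385.0, 211.0], 0.62)]
side [ 161.81810437 1238.04864273  901.3915425 ] 518.9466875822932
large_crock [([274.0, 196.0], 0.82)]
small_crock [([247.0, 241.0], 0.69)]
press_plate [([355.0, 199.0], 0.95)]
large_weight [([313.0, 292.0], 0.66)]
small_weight [([234.0, 294.0], 0.84)]
large_lid [([307.0, 230.0], 0.93)]
small_lid [([238.0, 174.0], 0.9), ([303.0, 168.0], 0.85), ([260.0, 162.0], 0.74), ([203.0, 211.0], 0.63)]
```

Run:
```python
import cv2
a=cv2.imread("pics/top0.png");cv2.imwrite("pics/top0c.png",cv2.resize(a[110:310,140:460],None,fx=2.5,fy=2.5,interpolation=cv2.INTER_CUBIC))
```

```text
(no output)
```

View pics/top0c.png

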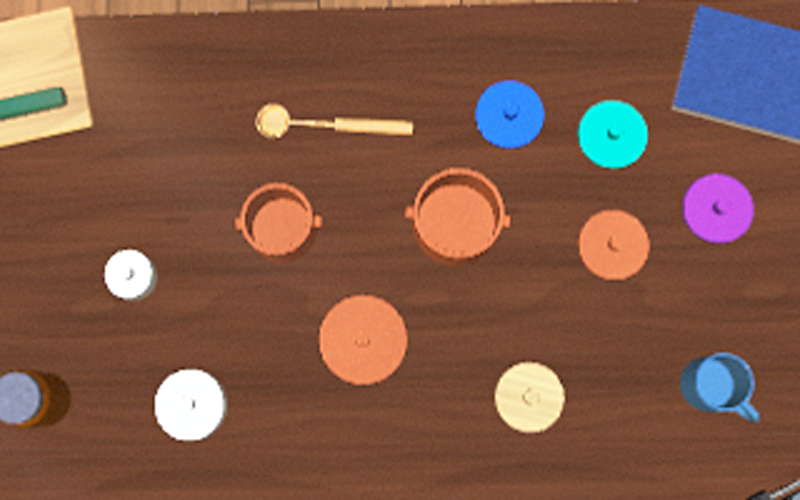

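View pics/side0.png

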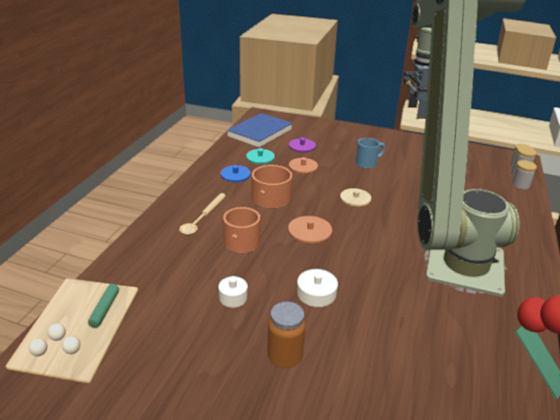

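The large lid is the terracotta disc at top pixel (285,246). For the small lid the candidates are terracotta (386,208), blue (344,155), turquoise (385,163) and purple (427,193), so I choose the terracotta one. White discs: large weight at (216,272), small at (192,219). The plate is at (352,269), and the large crock at (323,196) and small crock at (251,198).

```bash
cat > h.py <<'E'
from workcell import *
import cv2,numpy as np
C={'large_crock':[[(65,0),(65,88)]],'small_crock':[[(52,0),(52,88)]],
'press_plate':[[(50,0),(50,8)],[(10,8),(10,28)]],'large_weight':[[(50,0),(50,38)],[(10,38),(10,60)]],
'small_weight':[[(35,0),(35,40)],[(10,40),(10,62)]],'large_lid':[[(52,0),(52,6)],[(65,6),(65,16)],[(10,16),(10,40)]],
'small_lid':[[(39,0),(39,6)],[(52,6),(52,16)],[(10,16),(10,40)]]}
t=np.linspace(0,2*np.pi,60)
def proj(P,c):
    return cv2.projectPoints(np.array(P,float).reshape(-1,1,3),np.array(c["rvec"],float),np.array(c["tvec"],float),np.array(c["mtx"],float),np.array(c["distortion"],float))[0].reshape(-1,2)
def ray(uv,c,z):
    n=cv2.undistortPoints(np.array(uv,float).reshape(1,1,2),np.array(c["mtx"],float),np.array(c["distortion"],float)).ravel()
    R=cv2.Rodrigues(np.array(c["rvec"],float))[0];o=-R.T@np.array(c["tvec"],float).ravel();d=R.T@np.r_[n,1]
    return (o+d*(z-o[2])/d[2])[:2]
def render(name,xy,z0,c,S=4):
    m=np.zeros((420*S,560*S),np.uint8)
    for part in C[name]:
        P=np.concatenate([np.c_[xy[0]+r*np.cos(t),xy[1]+r*np.sin(t),0*t+z0+z] for r,z in part])
        h=cv2.convexHull(((proj(P,c)+.5)*S-.5).astype(np.float32))
        cv2.fillPoly(m,[np.round(h).astype(np.int32)],255)
    M=cv2.moments(m,True);return np.array([M['m10'],M['m01']])/M['m00']/S-.5+.5/S, M['m00']/S/S
def mask(f,seed,kind):
    h=cv2.cvtColor(f,cv2.COLOR_RGB2HSV).astype(int);H,S,V=h[...,0],h[...,1],h[...,2]
    m={'o':(H<14)&(S>105)&(V>105),'w':(S<70)&(V>110),'p':(H>12)&(H<32)&(V>150)}[kind].astype(np.uint8)
    cs,_=cv2.findContours(m,cv2.RETR_EXTERNAL,cv2.CHAIN_APPROX_NONE)
    k=max(cs,key=lambda q:cv2.pointPolygonTest(q,tuple(map(float,seed)),True))
    o=np.zeros_like(m);cv2.drawContours(o,[k],-1,1,-1);return cv2.morphologyEx(o,cv2.MORPH_OPEN,cv2.getStructuringElement(cv2.MORPH_ELLIPSE,(5,5))) if kind=='o' else o
def locate(name,f,c,seed,kind,z0=0):
    m=mask(f,seed,kind);M=cv2.moments(m,True);g=np.array([M['m10'],M['m01']])/M['m00']
    xy=ray(seed,c,z0+20)
    for _ in range(6):
        r,a=render(name,xy,z0,c);xy=xy+ray(g,c,z0+20)-ray(r,c,z0+20)
    return xy,M['m00'],a
E
python3 - <<'E'
from h import *
T={'large_crock':((323,198),(272,190),'o'),'small_crock':((252,198),(242,232),'o'),'press_plate':((352,269),(355,198),'p'),'large_weight':((216,272),(317,290),'w'),'small_weight':((192,219),(233,293),'w'),'large_lid':((285,246),(310,230),'o'),'small_lid':((385,208),(303,165),'o')}
for i,n in enumerate(("top","side")):
    f=cv2.imread(f"pics/{n}0.png")[:,:,::-1].copy();c=calibration(n)
    for k,v in T.items():
        xy,a,b=locate(k,f,c,v[i],v[2]);print(n,k,np.round(xy,1),a,round(b))
cw=calibration("wrist");R=cv2.Rodrigues(np.array(cw["rvec"],float))[0];print(-R.T@np.array(cw["tvec"]).ravel(),R.T[:,2],cw["mtx"][0][0])
s=state();from scipy.spatial.transform import Rotation as Ro;A=Ro.from_euler('xyz',s['ee_rot'],degrees=True).as_matrix();print(A, A.T@(-R.T@np.array(cw["tvec"]).ravel()-s['ee_pos']))
E
```

```text
top large_crock [700.4  76. ] 180789.0 1163
top small_crock [700.7  76.1] 180789.0 778
top press_plate [ 367.1 -235.1] 628.0 612
top large_weight [365.5 258.9] 658.0 661
top small_weight [558.1 350.4] 334.0 338
top large_lid [710.5  79.3] 180789.0 937
top small_lid [710.5  79.3] 180789.0 607
side large_crock [353.4 297.1] 107305.0 2950
side small_crock [353. 298.] 107305.0 2121
side press_plate [ 367.6 -238. ] 450.0 443
side large_weight [366.3 256.2] 1333.0 1269
side small_weight [559.2 347.9] 803.0 762
side large_lid [361.  259.6] 107305.0 1544
side small_lid [360.8 260.5] 107305.0 1015
[ 296.76365354 -497.86062803  384.7113098 ] [-0.23388099 -0.1032979  -0.96676224] 353.68029841434014
[[ 9.15998193e-01  4.01182385e-01  5.92081833e-05]
 [ 4.01182390e-01 -9.15998183e-01 -1.37543768e-04]
 [-9.45548428e-07  1.49743123e-04 -9.99999989e-01]] [ 7.21064862e+01  1.04211472e-01 -1.48706137e+02]
```

```bash
python3 - <<'E'
import cv2
for n,ps in(("top",[(285,250),(323,200),(324,183),(252,185),(250,245),(300,280)]),("side",[(310,232),(272,190),(242,235),(258,235),(180,240),(350,250)])):
    h=cv2.cvtColor(cv2.imread(f"pics/{n}0.png"),cv2.COLOR_BGR2HSV);print([h[y,x].tolist() for x,y in ps])
E
sed -i "s/(H<14)&(S>105)&(V>105)/(f[...,0].astype(int)-f[...,2]>OT)\&(H<14)/; s/^t=/OT=75\nt=/" h.py
cat > l.py <<'E'
from h import *
import h
T={'large_crock':((323,198),(272,190),'o'),'small_crock':((252,198),(242,232),'o'),'large_lid':((285,246),(310,230),'o'),'small_lid':((385,208),(303,165),'o')}
for h.OT in(65,80):
  for i,n in enumerate(("top","side")):
    f=cv2.imread(f"pics/{n}0.png")[:,:,::-1].copy();c=calibration(n)
    for k,v in T.items():
        xy,a,b=locate(k,f,c,v[i],v[2]);print(n,k,np.round(xy,1),a,round(b))
E
python3 l.py
```

```text
[[10, 154, 239], [10, 149, 240], [10, 175, 147], [9, 167, 186], [10, 152, 111], [11, 146, 117]]
[[11, 116, 217], [10, 147, 167], [10, 146, 166], [9, 150, 134], [10, 118, 121], [10, 121, 124]]
top large_crock [1036.3  118.3] 91860.0 1202
top small_crock [1036.4  118.5] 91860.0 827
top large_lid [1053.8  122.3] 91860.0 858
top small_lid [1053.7  122.4] 91860.0 556
side large_crock [ 618.9 -171.3] 2017.0 1540
side small_crock [627.5 122.8] 1564.0 1545
side large_lid [456.7   4.7] 1020.0 995
side small_lid [ 636.4 -225.3] 2017.0 451
top large_crock [ 630.3 -134.9] 1165.0 1159
top small_crock [631.1 128.1] 709.0 774
top large_lid [455.7   6.5] 1019.0 1000
top small_lid [ 588.5 -368.5] 648.0 638
side large_crock [ 628.  -140.7] 1445.0 1587
side small_crock [627.3 121.5] 1392.0 1540
side large_lid [456.6   4.7] 954.0 995
side small_lid [ 589.3 -371.6] 366.0 386
```

```bash
python3 -m jog '0.25 -0.14 -0.07 0 0 0.08; .5 -.28 -.14 0 0 .16; .75 -.42 -.2 0 0 .2; .99 -.556 -.27 0 0 .263; .99 -.556 -.27 0 0 .263; .99 -.556 -.27 0 0 .263; .99 -.556 -.27 0 0 .263; .99 -.556 -.27 0 0 .263; .99 -.556 -.27 0 0 .263; .99 -.556 -.27 0 0 .263; .99 -.556 -.27 0 0 .263; .99 -.556 -.27 0 0 .263; .99 -.556 -.27 0 0 .263; .99 -.556 -.27 0 0 .263; .99 -.556 -.27 0 0 .263; .99 -.556 -.27 0 0 .263; .99 -.556 -.27 0 0 .263; .99 -.556 -.27 0 0 .263; .99 -.556 -.27 0 0 .263' -0.1 40
python3 - <<'E'
from h import *
import json,pickle
s=state();c=calibration("wrist");f=grab_frame("wrist");cv2.imwrite("pics/w1.png",f[:,:,::-1]);pickle.dump(c,open("w1.pkl","wb"))
print(s['time_s'],s['ee_pos'],s['ee_rot'],s['qpos'])
for k,p in dict(lc=(630,-138,88),sc=(629,125,88),ll=(456,5,16),sl=(589,-370,16)).items(): print(k,proj([p],c))
E
```

```text
time_s: 2.38
ee_pos: [571.7, -74.7, 370.8]
ee_rot: [180.0, 0.0, -0.1]
force: [0.6, -0.5, 0.1]
gripper_width: 41.0
2.3833 [571.66913939 -74.72729677 370.81712243] [ 1.79981296e+02  3.85949249e-02 -1.30085713e-01] [-8.57714098e+00  1.56499686e+01  7.44162002e+01 -2.41707549e-02
  8.99692599e+01  8.15529589e+01]
lc [[328.79385829 125.17246776]]
sc [[111.95169167 127.8382819 ]]
ll [[223.62928381 241.25183649]]
sl [[478.18684402 154.00141767]]
```

View pics/w1.png

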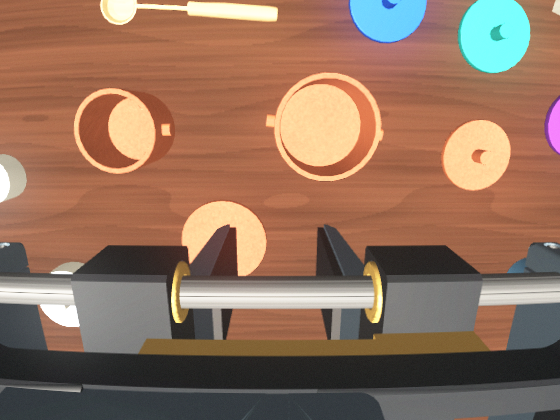

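```bash
cat > rim.py <<'E'
from h import *
from scipy.optimize import minimize
def fit(f,c,xy0,circ):  # circ: list of (r,z,sign): sign + if ring side brighter outward->inward
    h=f[...,0].astype(np.float32);h=cv2.GaussianBlur(h,(0,0),1)
    def J(xy):
        s=0
        for r,z,sg in circ:
            P=lambda q:proj(np.c_[xy[0]+q*np.cos(t),xy[1]+q*np.sin(t),0*t+z],c).astype(np.float32)
            v=lambda q:cv2.remap(h,P(q)[None],None,cv2.INTER_LINEAR)[0]
            s+=sg*np.clip(v(r-3)-v(r+3),-60,60).mean()
        return -s
    g=[(J((xy0[0]+a,xy0[1]+b)),xy0[0]+a,xy0[1]+b) for a in range(-15,16,2) for b in range(-15,16,2)]
    b=min(g);o=minimize(J,b[1:],method='Nelder-Mead');return o.x.round(1),round(-o.fun,1)
E
python3 - <<'E'
from rim import *
import pickle
c=pickle.load(open("w1.pkl","rb"));f=cv2.imread("pics/w1.png")[:,:,::-1].copy()
for nm,f,c in(("w",f,c),("top",cv2.imread("pics/top0.png")[:,:,::-1].copy(),calibration("top"))):
    print(nm,"LC",fit(f,c,(630,-137),[(65,88,1),(58,88,-1)]),"SC",fit(f,c,(629,125),[(52,88,1),(45,88,-1)]),"SL",fit(f,c,(589,-370),[(52,16,1)]))
    if nm=="top": print(fit(f,c,(456,5),[(65,16,1)]),fit(f,c,(367,-236),[(50,8,1)]),fit(f,c,(366,258),[(50,38,1)]),fit(f,c,(558,350),[(35,40,1)]))
E
```

```text
w LC (array([ 627.1, -135.7]), np.float64(95.9)) SC (array([625.2, 124.7]), np.float64(100.8)) SL (array([ 587.3, -367.4]), np.float64(59.9))
top LC (array([ 627.6, -135.3]), np.float64(62.7)) SC (array([625.7, 125.6]), np.float64(65.5)) SL (array([ 588., -367.]), np.float64(60.0))
(array([456.4,   6.1]), np.float64(60.0)) (array([ 366., -235.]), np.float64(60.0)) (array([363., 257.]), np.float64(60.0)) (array([557., 349.]), np.float64(60.0))
```

```bash
python3 -m jog '-.1 .08 .1 0 0 0; -.2 .16 .2 0 0 0; -.3 .24 .3 0 0 0; -.4 .32 .4 0 0 0; -.41 .322 .45 0 0 0; -.41 .322 .5 0 0 0; -.41 .322 .5 0 0 0; -.41 .322 .5 0 0 0; -.41 .322 .5 0 0 0; -.41 .322 .5 0 0 0; -.41 .322 .5 0 0 0; -.41 .322 .5 0 0 0; -.41 .322 .5 0 0 0'
cat > wl.py <<'E'
import sys
from rim import *
s=state();c=calibration("wrist");f=grab_frame("wrist")
nm=sys.argv[1];cv2.imwrite(f"pics/{nm}.png",f[:,:,::-1])
print(np.round(s['time_s'],2),np.round(s['ee_pos'],1),np.round(s['ee_rot'],2),np.round(s['force'],1),s['gripper_width'])
for a in sys.argv[2:]:
    x,y,*rz=map(float,a.split(','));print(a,fit(f,c,(x,y),[(rz[i],rz[i+1],rz[i+2]) for i in range(0,len(rz),3)]))
E
python3 wl.py w2 367,-235.5,50,8,1
```

```text
time_s: 3.52
ee_pos: [367.9, -235.9, 122.6]
ee_rot: [179.9, -0.2, -0.1]
force: [-0.6, 0.0, 0.9]
gripper_width: 41.3
3.52 [ 367.9 -235.9  122.6] [ 1.7987e+02 -1.7000e-01 -1.2000e-01] [-0.6  0.   0.9] 41.341194596515216
367,-235.5,50,8,1 (array([ 365.7, -235.1]), np.float64(51.0))
```

View pics/w2.png

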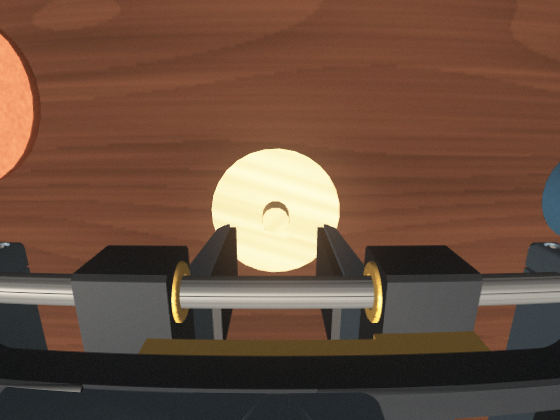

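Plate at (276,210), with its knob at (276,217) centred between the fingers. Descend and grip.

```bash
python3 -m jog '-.003 0 .06 0 0 0; -.003 0 .12 0 0 0; -.003 0 .15 0 0 0; -.003 0 .17 0 0 0; -.003 0 .177 0 0 0; -.003 0 .177 0 0 0; -.003 0 .177 0 0 0'; python3 -m jog '0 0 0 0 0 0; 0 0 0 0 0 0; 0 0 0 0 0 0; 0 0 0 0 0 0; 0 0 0 0 0 0; 0 0 0 0 0 0' -1 30
```

```text
time_s: 4.15
ee_pos: [367.7, -236.1, 34.8]
ee_rot: [179.8, -0.3, -0.0]
force: [-0.3, -0.3, 0.6]
gripper_width: 41.2
time_s: 4.65
ee_pos: [368.1, -236.3, 35.4]
ee_rot: [179.8, -0.3, -0.1]
force: [-0.3, 0.8, 5.7]
gripper_width: 19.0
```

```bash
python3 -m jog '0 0 -.03 0 0 0; 0 0 -.1 0 0 0; .02 -.01 -.17 0 0 0; .07 -.03 -.24 0 0 0; .13 -.05 -.26 0 0 0; .19 -.073 -.26 0 0 0; .25 -.097 -.26 0 0 0; .31 -.12 -.26 0 0 0; .37 -.143 -.26 0 0 0; .43 -.166 -.26 0 0 0; .48 -.185 -.26 0 0 0; .51 -.197 -.26 0 0 0; .521 -.201 -.26 0 0 0; .521 -.201 -.26 0 0 0; .521 -.201 -.26 0 0 0; .521 -.201 -.26 0 0 0'
python3 wl.py w3 627,-135.5,65,88,1,58,88,-1
```

```text
time_s: 5.98
ee_pos: [626.6, -136.1, 166.3]
ee_rot: [179.8, -0.2, -0.1]
force: [0.3, 0.4, -1.7]
gripper_width: 18.7
5.98 [ 626.6 -136.1  166.3] [ 1.7978e+02 -2.2000e-01 -1.0000e-01] [ 0.3  0.4 -1.7] 18.7301328657366
627,-135.5,65,88,1,58,88,-1 (array([ 628.5, -136.4]), np.float64(54.2))
```

View pics/w3.png

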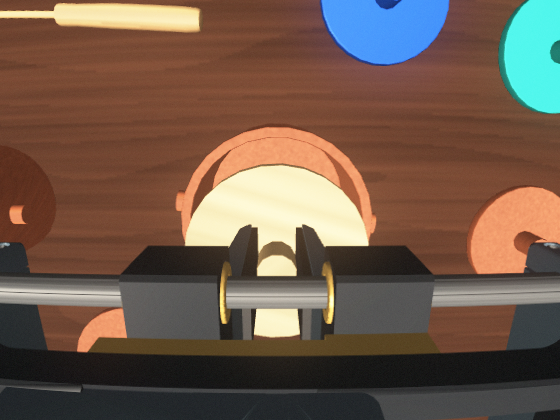

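The plate is held level and centred over the crock, whose rim centre is near (277,205). Lower it.

```bash
python3 -m jog '.004 0 .03 0 0 0; .004 0 .07 0 0 0; .004 0 .11 0 0 0; .004 0 .15 0 0 0; .004 0 .19 0 0 0; .004 0 .22 0 0 0; .004 0 .235 0 0 0; .004 0 .239 0 0 0; .004 0 .239 0 0 0; .004 0 .239 0 0 0; .004 0 .239 0 0 0'; python3 -m jog '0 0 .002 0 0 0; 0 0 .004 0 0 0; 0 0 .006 0 0 0; 0 0 .006 0 0 0; 0 0 .006 0 0 0'
```

```text
time_s: 6.95
ee_pos: [629.9, -136.9, 48.3]
ee_rot: [179.7, -0.4, -0.1]
force: [0.7, -0.5, -1.6]
gripper_width: 18.8
time_s: 7.37
ee_pos: [629.9, -136.9, 45.3]
ee_rot: [179.7, -0.4, -0.1]
force: [-0.6, 1.4, -1.4]
gripper_width: 19.0
```

```bash
python3 -m jog '0 0 .001 0 0 0; 0 0 .002 0 0 0; 0 0 .003 0 0 0; 0 0 .004 0 0 0; 0 0 .004 0 0 0;0 0 .004 0 0 0'
```

```text
time_s: 7.87
ee_pos: [630.0, -136.9, 43.5]
ee_rot: [179.7, -0.4, -0.1]
force: [-1.2, -0.3, 1.5]
gripper_width: 19.2
```

```bash
python3 -m jog '0 0 .001 0 0 0; 0 0 .002 0 0 0; 0 0 .002 0 0 0; 0 0 .002 0 0 0'; python3 -m jog '0 0 0 0 0 0; 0 0 0 0 0 0; 0 0 0 0 0 0; 0 0 0 0 0 0; 0 0 0 0 0 0' -0.3
```

```text
time_s: 8.2
ee_pos: [629.9, -136.9, 43.4]
ee_rot: [179.7, -0.4, -0.1]
force: [-2.6, -0.4, 6.3]
gripper_width: 18.9
time_s: 8.62
ee_pos: [629.9, -136.9, 43.2]
ee_rot: [179.7, -0.4, -0.1]
force: [0.0, -0.2, -0.3]
gripper_width: 31.9
```

```bash
python3 -m jog '0 0 -.03 0 0 0; 0 0 -.1 .003 -.004 0; 0 0 -.18 .003 -.004 0; -.03 -.05 -.25 .003 -.004 0; -.08 -.12 -.25 .003 -.004 0; -.13 -.19 -.25 .003 -.004 0; -.18 -.26 -.25 .003 -.004 0; -.23 -.34 -.25 .003 -.004 0; -.27 -.41 -.25 .003 -.004 0; -.32 -.48 -.25 .003 -.004 0; -.36 -.55 -.25 .003 -.004 0; -.41 -.62 -.25 .003 -.004 0; -.46 -.69 -.25 .003 -.004 0; -.51 -.76 -.23 .003 -.004 0; -.529 -.789 -.21 .003 -.004 0; -.529 -.789 -.204 .003 -.004 0; -.529 -.789 -.204 .003 -.004 0; -.529 -.789 -.204 .003 -.004 0' -0.1
python3 wl.py w4 364,257.5,50,38,1
python3 - <<'E'
from rim import *
f=grab_frame("top");cv2.imwrite("pics/top1.png",f[:,:,::-1]);c=calibration("top")
print(fit(f,c,(627,-135),[(50,16,1)]))
a=f[:,:,::-1][150:300,170:400];cv2.imwrite("pics/top1c.png",cv2.resize(a,None,fx=3.4,fy=3.4,interpolation=cv2.INTER_CUBIC))
b=cv2.imread("pics/w4.png");cv2.imwrite("pics/j1.png",np.vstack([cv2.resize(a,(460,300)),cv2.resize(b,(460,300))]))
E
```

```text
time_s: 10.12
ee_pos: [365.7, 258.5, 141.6]
ee_rot: [180.0, -0.0, -0.1]
force: [1.7, 0.4, 0.2]
gripper_width: 41.1
10.12 [365.7 258.5 141.6] [ 1.8e+02 -5.0e-02 -7.0e-02] [1.7 0.4 0.2] 41.13094181947836
364,257.5,50,38,1 (array([364.3, 258.6]), np.float64(50.2))
(array([ 633.8, -137.5]), np.float64(28.3))
```

View pics/j1.png

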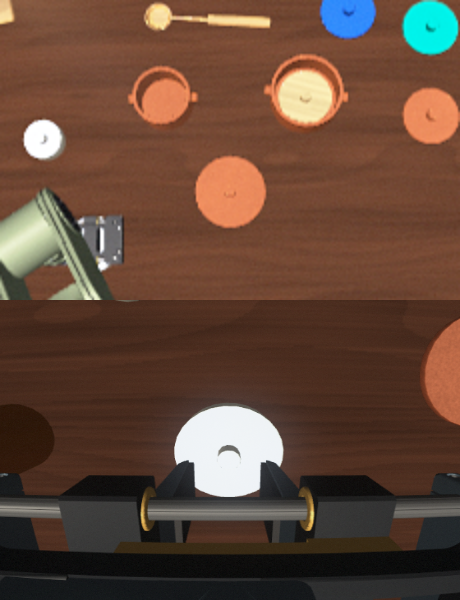

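The plate sits inside the large crock. The weight is at wrist (229,450 in the joint view) with its knob between the fingers. Descend and grip.

```bash
python3 -m jog '-.002 0 .06 0 0 0; -.002 0 .11 0 0 0; -.002 0 .14 0 0 0; -.002 0 .155 0 0 0; -.002 0 .155 0 0 0; -.002 0 .155 0 0 0; -.002 0 .155 0 0 0'; python3 -m jog '0 0 0 0 0 0; 0 0 0 0 0 0; 0 0 0 0 0 0; 0 0 0 0 0 0; 0 0 0 0 0 0; 0 0 0 0 0 0' -1 50; python3 -m jog '0 0 -.01 0 0 0; 0 0 -.04 0 0 0; 0 0 -.08 0 0 0; 0 0 -.12 0 0 0; 0 0 -.17 0 0 0; 0 0 -.21 0 0 0; 0 0 -.24 0 0 0; 0 0 -.24 0 0 0; 0 0 -.24 0 0 0'
```

```text
time_s: 10.8
ee_pos: [366.7, 258.3, 65.5]
ee_rot: [-179.9, -0.2, -0.2]
force: [-0.3, 0.2, -0.0]
gripper_width: 41.0
time_s: 11.3
ee_pos: [367.0, 258.1, 66.1]
ee_rot: [-179.9, -0.2, -0.2]
force: [-1.0, -2.7, 6.3]
gripper_width: 18.7
time_s: 12.05
ee_pos: [366.1, 257.9, 185.9]
ee_rot: [-179.9, -0.3, -0.2]
force: [0.3, -0.3, -4.6]
gripper_width: 18.4
```

```bash
python3 -m jog '.01 .015 0 0 0 0; .04 .06 0 0 0 0; .08 .12 0 0 0 0; .12 .18 0 0 0 0; .16 .24 0 0 0 0; .2 .3 0 0 0 0; .24 .36 0 0 0 0; .28 .42 0 0 0 0; .32 .48 0 0 0 0; .36 .54 0 0 0 0; .4 .6 0 0 0 0; .44 .66 0 0 0 0; .48 .72 0 0 0 0; .51 .765 0 0 0 0; .527 .788 0 0 0 0; .527 .788 0 0 0 0; .527 .788 0 0 0 0; .527 .788 0 0 0 0'
python3 wl.py w5 627,-135.5,65,88,1,58,88,-1
```

```text
time_s: 13.55
ee_pos: [626.8, -136.6, 184.4]
ee_rot: [-179.8, -0.0, -0.2]
force: [0.2, 0.9, -4.5]
gripper_width: 18.3
13.55 [ 626.8 -136.6  184.4] [-1.7981e+02 -1.0000e-02 -2.1000e-01] [ 0.2  0.9 -4.5] 18.30860058439093
627,-135.5,65,88,1,58,88,-1 (array([ 627.2, -136. ]), np.float64(48.9))
```

View pics/w5.png

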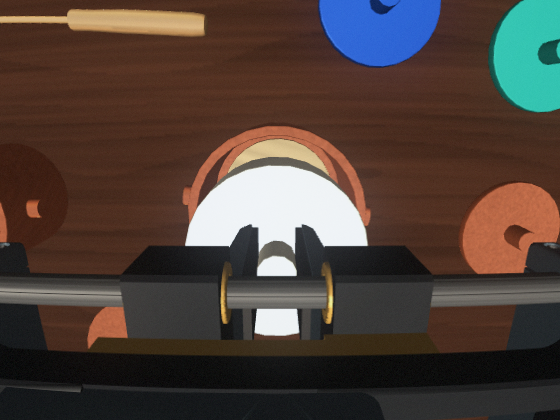

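The weight is level and centred over the crock. Lower it.

```bash
python3 -m jog '.005 0 .02 0 0 0; .005 0 .05 0 0 0; .005 0 .08 0 0 0; .005 0 .11 0 0 0; .005 0 .14 0 0 0; .005 0 .165 0 0 0; .005 0 .185 0 0 0; .005 0 .195 0 0 0; .005 0 .195 0 0 0; .005 0 .195 0 0 0; .005 0 .195 0 0 0'; python3 -m jog '0 0 .002 0 0 0; 0 0 .004 0 0 0; 0 0 .006 0 0 0; 0 0 .006 0 0 0; 0 0 .006 0 0 0'
```

```text
time_s: 14.52
ee_pos: [630.3, -136.0, 88.4]
ee_rot: [-179.9, -0.2, -0.2]
force: [-0.2, 0.4, -3.3]
gripper_width: 18.5
time_s: 14.93
ee_pos: [630.2, -136.0, 85.4]
ee_rot: [-179.9, -0.2, -0.2]
force: [1.4, -0.5, -4.4]
gripper_width: 18.5
```

```bash
python3 -m jog '0 0 .001 0 0 0; 0 0 .002 0 0 0; 0 0 .003 0 0 0; 0 0 .004 0 0 0; 0 0 .005 0 0 0; 0 0 .006 0 0 0;0 0 .006 0 0 0'
```

```text
time_s: 15.52
ee_pos: [630.2, -136.0, 82.4]
ee_rot: [-179.9, -0.2, -0.2]
force: [-0.7, -0.2, -4.5]
gripper_width: 18.5
```

```bash
python3 -m jog '0 0 .001 0 0 0; 0 0 .002 0 0 0; 0 0 .002 0 0 0; 0 0 .002 0 0 0'
```

```text
time_s: 15.85
ee_pos: [630.2, -135.9, 82.2]
ee_rot: [-179.8, -0.2, -0.2]
force: [-2.5, 1.6, 3.3]
gripper_width: 18.6
```

Contact at the expected height with force reversed. Release and go to the large lid.

```bash
python3 -m jog '0 0 0 0 0 0; 0 0 0 0 0 0; 0 0 0 0 0 0; 0 0 0 0 0 0; 0 0 -.02 0 0 0; 0 0 -.06 0 -.002 0; 0 0 -.12 0 -.002 0; -.04 -.03 -.16 0 -.002 0; -.1 -.08 -.16 0 -.002 0; -.16 -.13 -.16 0 -.002 0; -.22 -.18 -.15 0 -.002 0; -.28 -.23 -.13 0 -.002 0; -.34 -.275 -.1 0 -.002 0; -.348 -.284 -.085 0 -.002 0;-.348 -.284 -.085 0 -.002 0;-.348 -.284 -.085 0 -.002 0;-.348 -.284 -.085 0 -.002 0' -.1
python3 wl.py w6 456,5.5,65,16,1
python3 - <<'E'
from rim import *
f=grab_frame("top");c=calibration("top")
print(fit(f,c,(627,-135),[(50,54,1)]))
a=f[:,:,::-1][150:300,170:400]
b=cv2.imread("pics/w6.png");cv2.imwrite("pics/j2.png",np.vstack([cv2.resize(a,(460,300)),cv2.resize(b,(460,300))]))
E
```

```text
time_s: 17.27
ee_pos: [458.8, 6.0, 125.6]
ee_rot: [-179.9, -0.2, -0.2]
force: [0.8, -0.2, -0.3]
gripper_width: 41.1
17.27 [458.8   6.  125.6] [-179.87   -0.22   -0.19] [ 0.8 -0.2 -0.3] 41.05148492550918
456,5.5,65,16,1 (array([452.,   6.]), np.float64(30.0))
(array([ 630.4, -135.4]), np.float64(38.4))
```

View pics/j2.png

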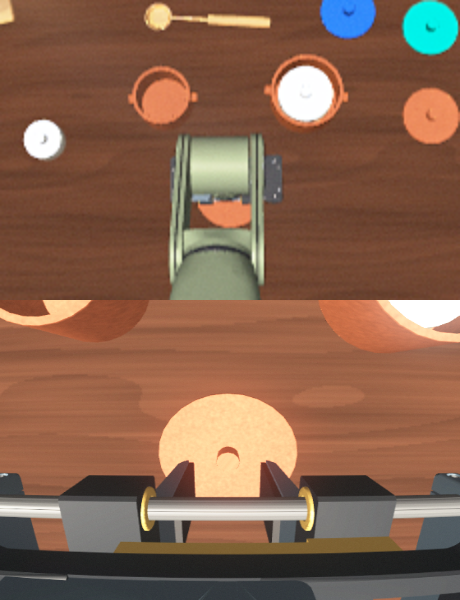

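The weight is seated and centred. The large lid's knob, at (228,458) in the lower half, is between the fingers.

```bash
python3 -m jog '-.006 0 .06 0 -.002 0; -.006 0 .11 0 -.002 0; -.006 0 .15 0 -.002 0; -.006 0 .165 0 -.002 0; -.006 0 .166 0 -.002 0; -.006 0 .166 0 -.002 0; -.006 0 .166 0 -.002 0'; python3 -m jog '0 0 0 0 0 0; 0 0 0 0 0 0; 0 0 0 0 0 0; 0 0 0 0 0 0; 0 0 0 0 0 0; 0 0 0 0 0 0' -1 50; python3 -m jog '0 0 -.01 0 0 0; 0 0 -.04 0 0 0; 0 0 -.08 0 0 0; 0 0 -.12 0 0 0; 0 0 -.17 0 0 0; 0 0 -.21 0 0 0; 0 0 -.26 0 0 0; 0 0 -.28 0 0 0; 0 0 -.28 0 0 0; 0 0 -.28 0 0 0'
```

```text
time_s: 17.95
ee_pos: [457.1, 5.8, 43.3]
ee_rot: [-179.9, -0.1, -0.2]
force: [0.6, 1.2, -0.3]
gripper_width: 41.2
time_s: 18.45
ee_pos: [457.5, 5.8, 43.9]
ee_rot: [-179.9, -0.2, -0.2]
force: [0.5, 0.6, 6.5]
gripper_width: 19.1
time_s: 19.28
ee_pos: [456.5, 5.5, 183.7]
ee_rot: [-179.9, -0.2, -0.2]
force: [0.3, -0.3, -2.6]
gripper_width: 19.0
```

```bash
python3 -m jog '.01 .008 0 0 0 0; .04 .033 0 0 0 0; .08 .066 0 0 0 0; .12 .1 0 0 0 0; .16 .13 0 0 0 0; .2 .165 0 0 0 0; .24 .2 0 0 0 0; .28 .23 0 0 0 0; .32 .26 0 0 0 0; .346 .282 0 0 0 0;.346 .282 0 0 0 0;.346 .282 0 0 0 0;.346 .282 0 0 0 0'
python3 wl.py w7 627,-135.5,65,88,1,58,88,-1
```

```text
time_s: 20.37
ee_pos: [627.8, -135.9, 182.1]
ee_rot: [-179.8, 0.0, -0.2]
force: [0.0, -0.2, -3.3]
gripper_width: 18.3
20.37 [ 627.8 -135.9  182.1] [-1.798e+02  4.000e-02 -2.400e-01] [ 0.  -0.2 -3.3] 18.339233514938673
627,-135.5,65,88,1,58,88,-1 (array([ 627.7, -134.8]), np.float64(25.8))
```

View pics/w7.png

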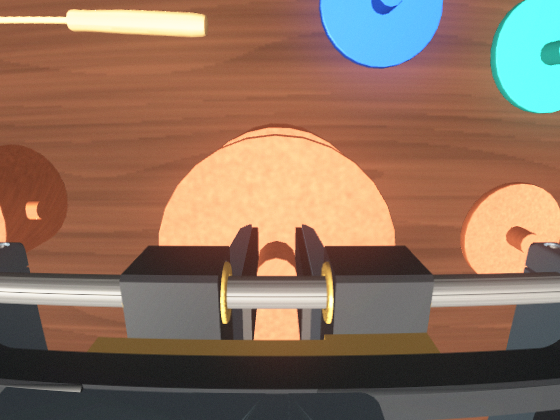

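```bash
python3 -m jog '.001 0 .02 0 0 0; .001 0 .05 0 0 0; .001 0 .075 0 0 0; .001 0 .092 0 0 0; .001 0 .096 0 0 0; .001 0 .096 0 0 0;.001 0 .096 0 0 0; .001 0 .098 0 0 0; .001 0 .1 0 0 0; .001 0 .102 0 0 0;.001 0 .102 0 0 0'; python3 -m jog '0 0 .002 0 0 0; 0 0 .004 0 0 0; 0 0 .006 0 0 0; 0 0 .007 0 0 0; 0 0 .007 0 0 0; 0 0 .007 0 0 0'
```

```text
time_s: 21.33
ee_pos: [628.3, -135.5, 131.8]
ee_rot: [-179.8, -0.0, -0.2]
force: [0.3, 0.0, -2.7]
gripper_width: 18.6
time_s: 21.83
ee_pos: [628.3, -135.5, 128.2]
ee_rot: [-179.8, -0.0, -0.2]
force: [0.3, 0.7, -3.6]
gripper_width: 18.9
```

```bash
python3 -m jog '0 0 .001 0 0 0; 0 0 .002 0 0 0; 0 0 .003 0 0 0; 0 0 .004 0 0 0; 0 0 .004 0 0 0; 0 0 .004 0 0 0'
```

```text
time_s: 22.33
ee_pos: [628.3, -135.5, 126.2]
ee_rot: [-179.8, -0.0, -0.2]
force: [-0.2, -0.6, -1.6]
gripper_width: 18.6
```

```bash
python3 -m jog '0 0 .001 0 0 0; 0 0 .002 0 0 0; 0 0 .002 0 0 0; 0 0 .002 0 0 0'
```

```text
time_s: 22.67
ee_pos: [628.4, -135.5, 125.9]
ee_rot: [-179.8, -0.0, -0.2]
force: [-2.6, 0.1, 3.4]
gripper_width: 18.7
```

Seated at the expected height (126). Release and go to the small weight.

```bash
python3 -m jog '0 0 0 0 0 0; 0 0 0 0 0 0; 0 0 0 0 0 0; 0 0 0 0 0 0; 0 0 -.02 0 0 0; 0 0 -.06 0 0 0; 0 -.01 -.11 0 0 0; -.01 -.06 -.14 0 0 0; -.02 -.14 -.14 0 0 0; -.03 -.22 -.14 0 0 0; -.04 -.3 -.14 0 0 0; -.055 -.38 -.14 0 0 0; -.068 -.46 -.14 0 0 0; -.08 -.54 -.14 0 0 0; -.09 -.62 -.14 0 0 0; -.1 -.7 -.14 0 0 0; -.115 -.78 -.14 0 0 0; -.125 -.86 -.12 0 0 0; -.136 -.94 -.08 0 0 0; -.141 -.969 -.04 0 0 0' -.1; python3 -m jog '0 0 0 0 0 0; 0 0 0 0 0 0'
python3 wl.py w8 558,349,35,40,1
python3 - <<'E'
from rim import *
c=calibration("top");f=grab_frame("top");print("lid",fit(f,c,(627,-135),[(65,98,1)]))
a=f[:,:,::-1][150:300,170:400]
b=cv2.imread("pics/w8.png");cv2.imwrite("pics/j3.png",np.vstack([cv2.resize(a,(460,300)),cv2.resize(b,(460,300))]))
E
```

```text
time_s: 24.33
ee_pos: [559.8, 354.4, 149.0]
ee_rot: [-179.6, -0.3, -0.0]
force: [0.5, 0.5, -1.3]
gripper_width: 41.0
time_s: 24.5
ee_pos: [559.1, 355.6, 148.6]
ee_rot: [-179.6, -0.2, 0.1]
force: [-0.4, 0.3, -0.6]
gripper_width: 41.0
24.5 [559.1 355.6 148.6] [-1.7961e+02 -2.2000e-01  9.0000e-02] [-0.4  0.3 -0.6] 41.02471291788463
558,349,35,40,1 (array([558.3, 349.8]), np.float64(55.3))
lid (array([ 626.4, -134.5]), np.float64(55.8))
```

View pics/j3.png

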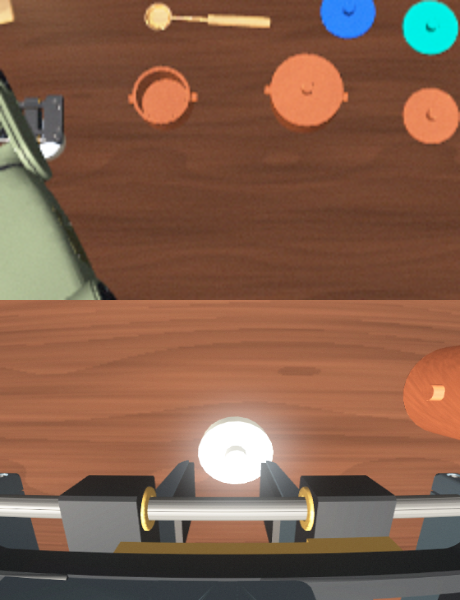

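The large lid sits centred (fit 626.4,-134.5). The gripper is 6 mm off in y over the small weight, so correct that while descending.

```bash
python3 -m jog '-.001 .006 .02 -.004 -.002 0; -.002 .012 .06 -.004 -.002 0; -.002 .012 .11 -.004 -.002 0; -.002 .012 .15 -.004 -.002 0; -.002 .012 .163 -.004 -.002 0; -.002 .012 .165 -.004 -.002 0; -.002 .012 .165 -.004 -.002 0; -.002 .012 .165 -.004 -.002 0'; python3 -m jog '0 0 0 0 0 0; 0 0 0 0 0 0; 0 0 0 0 0 0; 0 0 0 0 0 0; 0 0 0 0 0 0; 0 0 0 0 0 0' -1 50; python3 -m jog '0 0 -.01 0 0 0; 0 0 -.04 0 0 0; 0 0 -.08 0 0 0; 0 0 -.12 0 0 0; 0 0 -.17 0 0 0; 0 0 -.21 0 0 0; 0 0 -.24 0 0 0; 0 0 -.24 0 0 0; 0 0 -.24 0 0 0'
```

```text
time_s: 25.27
ee_pos: [561.5, 348.6, 69.7]
ee_rot: [-179.8, -0.4, -0.1]
force: [0.6, -0.4, 0.0]
gripper_width: 41.3
time_s: 25.77
ee_pos: [561.8, 348.6, 70.5]
ee_rot: [-179.8, -0.4, -0.1]
force: [-0.4, -1.3, 4.7]
gripper_width: 18.2
time_s: 26.52
ee_pos: [560.6, 348.2, 190.1]
ee_rot: [-179.8, -0.4, -0.1]
force: [0.5, 0.5, -5.7]
gripper_width: 18.5
```

```bash
python3 -m jog '.005 .015 0 0 0 0; .02 .06 0 0 -.002 0; .04 .12 0 0 -.003 0; .06 .18 0 0 -.003 0; .08 .24 0 0 -.003 0; .1 .3 0 0 -.003 0; .12 .36 0 0 -.003 0; .13 .41 0 0 -.003 0; .14 .447 0 0 -.003 0;.14 .447 0 0 -.003 0;.14 .447 0 0 -.003 0;.14 .447 0 0 -.003 0'
python3 wl.py w9 625,125,52,88,1,45,88,-1
```

```text
time_s: 27.52
ee_pos: [629.5, 124.6, 188.3]
ee_rot: [-179.8, 0.0, -0.1]
force: [0.3, -0.6, -4.6]
gripper_width: 18.5
27.52 [629.5 124.6 188.3] [-1.798e+02  2.000e-02 -1.100e-01] [ 0.3 -0.6 -4.6] 18.475936032446384
625,125,52,88,1,45,88,-1 (array([626.7, 123.2]), np.float64(33.3))
```

View pics/w9.png

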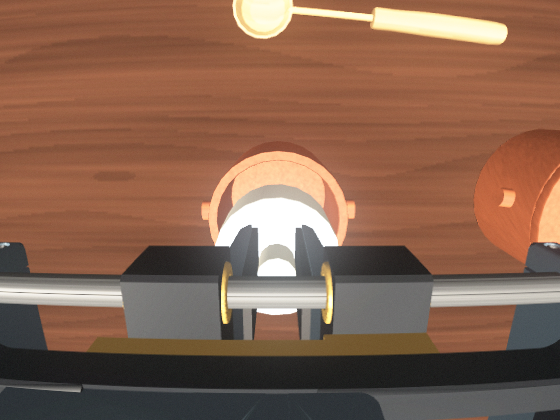

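The small weight is centred over the small crock, whose rim centre is near (279,208). Lower it.

```bash
python3 -m jog '-.002 0 .02 0 0 0; -.002 0 .05 0 0 0; -.002 0 .08 0 0 0; -.002 0 .11 0 0 0; -.002 0 .14 0 0 0; -.002 0 .17 0 0 0; -.002 0 .19 0 0 0; -.002 0 .203 0 0 0; -.002 0 .206 0 0 0; -.002 0 .206 0 0 0; -.002 0 .206 0 0 0'; python3 -m jog '0 0 .002 0 0 0; 0 0 .004 0 0 0; 0 0 .006 0 0 0; 0 0 .008 0 0 0; 0 0 .008 0 0 0; 0 0 .008 0 0 0'
```

```text
time_s: 28.48
ee_pos: [629.1, 125.8, 86.3]
ee_rot: [-179.8, -0.1, -0.0]
force: [-0.4, 0.7, -4.0]
gripper_width: 18.4
time_s: 28.98
ee_pos: [629.1, 125.8, 82.3]
ee_rot: [-179.8, -0.1, -0.0]
force: [-0.6, -0.7, -3.9]
gripper_width: 18.4
```

```bash
python3 -m jog '0 0 .001 0 0 0; 0 0 .002 0 0 0; 0 0 .003 0 0 0; 0 0 .004 0 0 0; 0 0 .005 0 0 0; 0 0 .006 0 0 0;0 0 .006 0 0 0;0 0 .006 0 0 0'
```

```text
time_s: 29.65
ee_pos: [629.0, 125.8, 79.2]
ee_rot: [-179.8, -0.1, -0.0]
force: [-1.1, -0.4, -3.6]
gripper_width: 18.2
```

```bash
python3 -m jog '0 0 .001 0 0 0; 0 0 .002 0 0 0; 0 0 .003 0 0 0; 0 0 .003 0 0 0;0 0 .003 0 0 0'
```

```text
time_s: 30.07
ee_pos: [628.9, 125.8, 78.5]
ee_rot: [-179.8, -0.1, -0.0]
force: [-3.9, -0.8, 2.1]
gripper_width: 18.7
```

```bash
python3 -m jog '0 0 0 0 0 0; 0 0 0 0 0 0; 0 0 0 0 0 0; 0 0 0 0 0 0; 0 0 -.02 0 0 0; 0 0 -.08 0 0 0; 0 0 -.15 0 0 0; 0 .01 -.22 0 0 0; -.005 .06 -.24 0 0 0; -.01 .12 -.24 0 0 0; -.016 .2 -.24 0 0 0; -.023 .28 -.24 0 0 0; -.03 .36 -.24 0 0 0; -.037 .44 -.24 0 0 0; -.044 .52 -.24 0 0 0; -.05 .6 -.24 0 0 0; -.057 .68 -.24 0 0 0; -.064 .76 -.24 0 0 0; -.071 .84 -.24 0 0 0; -.08 .9 -.24 0 0 0' -.1; python3 -m jog '0 .04 0 0 0 0; -.003 .075 .03 0 0 0; -.003 .085 .08 0 0 0; -.003 .085 .13 0 0 0; -.003 .085 .145 0 0 0; -.003 .085 .145 0 0 0; -.003 .085 .145 0 0 0; -.003 .085 .145 0 0 0'
python3 wl.py w10 587.6,-367.5,52,16,1
python3 - <<'E'
from rim import *
c=calibration("top");f=grab_frame("top");print("w",fit(f,c,(625,125),[(35,48,1)]))
a=f[:,:,::-1][150:300,170:400]
b=cv2.imread("pics/w10.png");cv2.imwrite("pics/j4.png",np.vstack([cv2.resize(a,(460,300)),cv2.resize(b,(460,300))]))
E
```

```text
time_s: 31.73
ee_pos: [588.0, -328.1, 197.5]
ee_rot: [-179.9, -0.2, -0.1]
force: [0.1, 0.3, -0.4]
gripper_width: 40.9
time_s: 32.4
ee_pos: [587.7, -370.4, 126.6]
ee_rot: [-180.0, -0.3, -0.1]
force: [0.4, 0.7, -0.2]
gripper_width: 40.9
32.4 [ 587.7 -370.4  126.6] [-1.7996e+02 -3.1000e-01 -8.0000e-02] [ 0.4  0.7 -0.2] 40.940576654637745
587.6,-367.5,52,16,1 (array([ 587.8, -367.3]), np.float64(51.5))
w (array([627.3, 128.4]), np.float64(40.3))
```

View pics/j4.png

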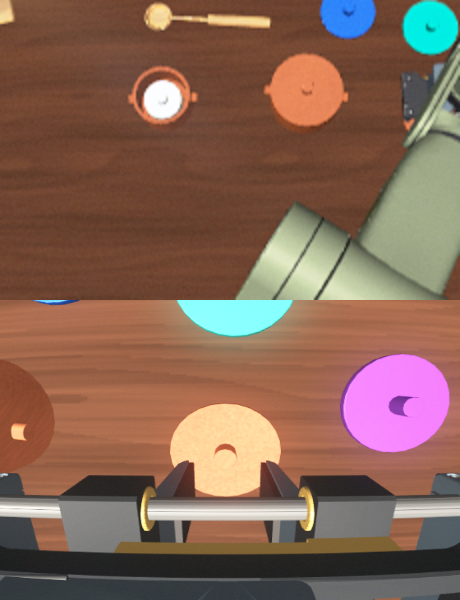

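The small weight stands in its crock. Below the gripper is the terracotta small lid, with turquoise and purple beside it. Grip it.

```bash
python3 -m jog '-.002 -.006 .06 0 -.003 0; -.002 -.006 .11 0 -.003 0; -.002 -.006 .15 0 -.003 0; -.002 -.006 .165 0 -.003 0; -.002 -.006 .168 0 -.003 0; -.002 -.006 .168 0 -.003 0; -.002 -.006 .168 0 -.003 0'; python3 -m jog '0 0 0 0 0 0; 0 0 0 0 0 0; 0 0 0 0 0 0; 0 0 0 0 0 0; 0 0 0 0 0 0; 0 0 0 0 0 0' -1 50; python3 -m jog '0 0 -.01 0 0 0; 0 0 -.04 0 0 0; 0 0 -.08 0 0 0; 0 0 -.12 0 0 0; 0 0 -.17 0 0 0; 0 0 -.21 0 0 0; 0 0 -.26 0 0 0; 0 0 -.32 0 0 0; 0 0 -.32 0 0 0; 0 0 -.32 0 0 0'
```

```text
time_s: 33.08
ee_pos: [588.2, -368.2, 44.8]
ee_rot: [179.9, -0.2, -0.1]
force: [0.6, 0.6, -0.6]
gripper_width: 41.2
time_s: 33.58
ee_pos: [588.6, -368.5, 45.6]
ee_rot: [179.9, -0.3, -0.1]
force: [0.2, -0.4, 4.7]
gripper_width: 18.7
time_s: 34.42
ee_pos: [588.2, -368.4, 207.0]
ee_rot: [179.8, -0.4, -0.1]
force: [-0.4, 1.4, -2.4]
gripper_width: 18.8
```

```bash
python3 -m jog '0 -.015 0 0 0 0; .004 -.05 0 0 -.003 0; .009 -.11 0 .002 -.003 0; .014 -.17 0 .002 -.003 0; .019 -.24 0 .002 -.003 0; .025 -.31 0 .002 -.003 0; .03 -.38 0 .002 -.003 0; .036 -.45 0 .002 -.003 0; .041 -.52 0 .002 -.003 0; .047 -.59 0 .002 -.003 0; .053 -.66 0 .002 -.003 0; .058 -.73 0 .002 -.003 0; .063 -.8 0 .002 -.003 0; .068 -.87 0 .002 -.003 0; .073 -.93 0 .002 -.003 0; .078 -.97 0 .002 -.003 0; .078 -.987 0 .002 -.003 0; .078 -.987 0 .002 -.003 0; .078 -.987 0 .002 -.003 0; .078 -.987 0 .002 -.003 0'
python3 wl.py w11 625,125,52,88,1,45,88,-1
```

```text
time_s: 36.08
ee_pos: [627.5, 123.7, 204.6]
ee_rot: [179.9, -0.1, -0.1]
force: [0.4, -0.8, -2.4]
gripper_width: 18.9
36.08 [627.5 123.7 204.6] [ 1.7989e+02 -7.0000e-02 -1.5000e-01] [ 0.4 -0.8 -2.4] 18.914377552044684
625,125,52,88,1,45,88,-1 (array([626.1, 123.6]), np.float64(37.9))
```

View pics/w11.png

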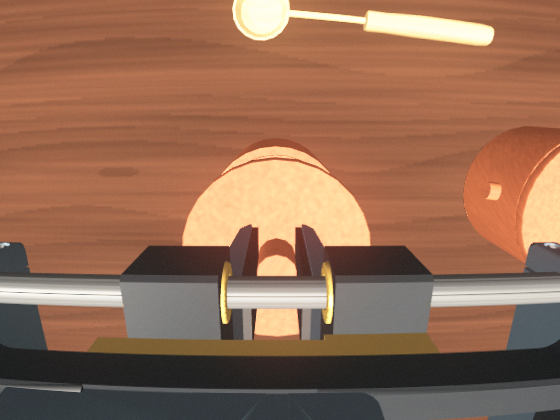

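The small lid is centred over its crock. Lower it.

```bash
python3 -m jog '-.002 -.001 .02 0 0 0; -.002 -.001 .05 0 0 0; -.002 -.001 .08 0 0 0; -.002 -.001 .11 0 0 0; -.002 -.001 .13 0 0 0; -.002 -.001 .138 0 0 0; -.002 -.001 .14 0 0 0; -.002 -.001 .14 0 0 0; -.002 -.001 .143 0 0 0; -.002 -.001 .143 0 0 0;-.002 -.001 .143 0 0 0'; python3 -m jog '0 0 .002 0 0 0; 0 0 .004 0 0 0; 0 0 .006 0 0 0; 0 0 .008 0 0 0; 0 0 .008 0 0 0; 0 0 .008 0 0 0'
```

```text
time_s: 37.05
ee_pos: [627.1, 123.9, 134.1]
ee_rot: [179.9, -0.2, -0.2]
force: [0.4, -0.7, -2.1]
gripper_width: 18.6
time_s: 37.55
ee_pos: [627.0, 124.0, 130.0]
ee_rot: [179.9, -0.2, -0.2]
force: [-0.4, -0.3, -1.6]
gripper_width: 18.8
```

```bash
python3 -m jog '0 0 .001 0 0 0; 0 0 .002 0 0 0; 0 0 .003 0 0 0; 0 0 .004 0 0 0; 0 0 .004 0 0 0; 0 0 .004 0 0 0'
```

```text
time_s: 38.05
ee_pos: [627.1, 123.9, 127.9]
ee_rot: [179.9, -0.2, -0.2]
force: [0.7, -0.2, -3.2]
gripper_width: 18.4
```

```bash
python3 -m jog '0 0 .001 0 0 0; 0 0 .002 0 0 0; 0 0 .002 0 0 0; 0 0 .002 0 0 0'
```

```text
time_s: 38.38
ee_pos: [627.1, 124.0, 127.6]
ee_rot: [179.9, -0.2, -0.2]
force: [-1.2, 0.2, 3.9]
gripper_width: 18.3
```

Contact at exactly the seated height. Release, retreat up and back toward the robot, and check.

```bash
python3 -m jog '0 0 0 0 0 0; 0 0 0 0 0 0; 0 0 0 0 0 0; 0 0 0 0 0 0; 0 0 0 0 0 0; 0 0 -.02 0 0 0; 0 0 -.08 0 0 0; 0 0 -.15 0 0 0; 0 0 -.22 0 0 0; -.05 0 -.27 0 0 0; -.12 0 -.27 0 0 0; -.2 0 -.27 0 0 0; -.28 0 -.27 0 0 0; -.36 0 -.27 0 0 0; -.44 0 -.27 0 0 0; -.5 0 -.27 0 0 0; -.5 0 -.27 0 0 0; -.5 0 -.27 0 0 0; -.5 0 -.27 0 0 0' -.1
python3 - <<'E'
from rim import *
g={}
for n,sl in(("top",np.s_[130:310,140:440]),("side",np.s_[110:310,150:400])):
    f=grab_frame(n);c=calibration(n);g[n]=f[:,:,::-1][sl]
    print(n,"LL",fit(f,c,(627,-135),[(65,98,1)]),"SL",fit(f,c,(625,125),[(52,98,1)]))
    f0=cv2.imread(f"pics/{n}0.png")[:,:,::-1]
    for q in("pickle_jar","mug","spoon"): print(q,[np.round(d["rect"]).tolist() for d in spot_in(q,n)][:1])
cv2.imwrite("pics/fin.png",np.vstack([cv2.resize(g["top"],(480,288)),cv2.resize(g["side"],(390,312)) if 0 else cv2.copyMakeBorder(cv2.resize(g["side"],(375,300)),0,0,0,105,0)]))
E
```

```text
time_s: 39.97
ee_pos: [377.7, 125.2, 262.8]
ee_rot: [180.0, -0.3, -0.2]
force: [0.6, -0.2, 0.6]
gripper_width: 41.0
top LL (array([ 626.5, -134.4]), np.float64(55.8)) SL (array([625.4, 126.2]), np.float64(57.4))
pickle_jar [[135.0, 257.0, 168.0, 284.0]]
mug [[415.0, 251.0, 445.0, 279.0]]
spoon [[242.0, 151.0, 307.0, 165.0]]
side LL (array([ 627.4, -134. ]), np.float64(37.3)) SL (array([626.5, 126.1]), np.float64(39.5))
pickle_jar [[268.0, 300.0, 306.0, 367.0]]
mug [[356.0, 139.0, 383.0, 170.0]]
spoon [[177.0, 191.0, 228.0, 233.0]]
```

View pics/fin.png

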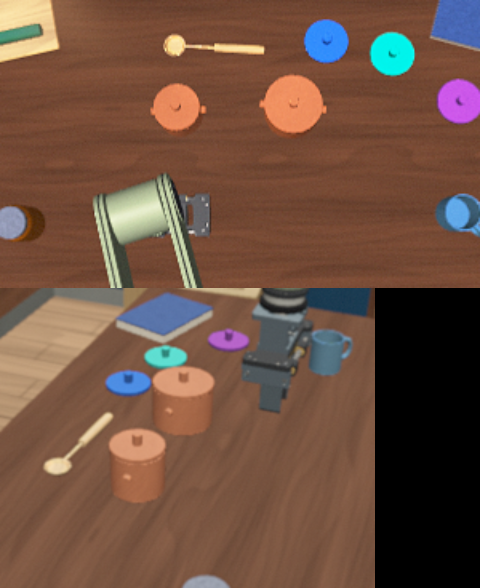

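Both crocks are closed with level, centred lids, and the bystanders have not moved.

```bash
python3 -c "
from workcell import *
print(job_done())"
```

```text
the job is handed in; nothing more can be done
None
```

Both crocks are back together and the job is handed in. In order: press plate, large weight and large lid into the large crock, then small weight and the terracotta small lid into the small crock. It took about 40 s of robot time, against the 144 s limit.

- **Set-downs:** every part was lowered in small steps. The contact force stayed at about 6 N or less, and each part touched within about 0.5 mm of its expected height.
- **Final check:** in the top and side pictures both lids look level. Both fits put them within about 2 mm of the crock centres. The jar, mug, spoon and the coloured look-alike lids looked unmoved, and the gripper was clear of everything.
- **Less certain:** rim edges partly hid the plate and weights once they were inside, so their in-crock position fits were weak (3–7 mm off the crock centres). I relied on the contact heights and on both lids seating at the expected height.

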